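# Tip the wood sample to the rim of its tube

### The arm

A 6-joint arm with a two-finger parallel gripper is mounted at the origin on the work surface. World frame = base frame: x ahead of the robot, y to its left, z up, the work surface at z = 0. Lengths are in mm, angles in rad, forces in N, time in s.
With the tool pointing down it reaches from about 400 to 825 mm from the base axis. Payload 7 kg.
Tool frame: the origin (TCP) lies between the finger pads; the fingertips stand bot.tip_extent ahead of it and the grasp point (between the pads) lies 2 mm behind it (bot.tip_extent is the distance from the TCP to the fingertips, in mm); z points along the fingers, y is the line along which they close (so a half turn about z gives the same grasp; the last joint's range is limited). The gripper opens to 88 mm and grips with 3 to 60 N. Pads are 19 mm wide; open, the fingers measure 130 mm over their backs; the gripper's body (78 mm by 193 mm) begins 47 mm behind the grasp point.
Start: joints at [-0.94, 0.359, 0.012, 0, -1.224, -0.288], TCP at [226.857, -635.713, 243.561] pointing down, gripper open.
Joint ranges: [-3.07, 3.07], [-1.43, 2.12], [-1.02, 1.25], [-3.03, 1.67], [-3.05, -0], [-3.03, 3.03]. Speed limits (rad/s): [2.39, 2.39, 3.01, 3.14, 3.14, 3.14].

### API

Orientations are given as a rotation vector (axis times angle).
In Python, from bench import bot gives the robot as it stands.
- The arm moves only by the shell command python3 -m pendant 'ROWS' [FORCE]. ROWS is JSON, a list of rows, each an object with "offset": the shift along the tool's x, y, z in m, a list of three; "twist": the turn about the tool's z in rad; "grip": the closure in counts, from 0 (fully open) to 255 (shut). A call has 1 to 5 rows; each row is the pose to reach, as a shift and turn from the pose commanded when the call began, along the tool's axes at that moment; what a row does not reach only later rows make up. A row lasts 1/12 s, in which the tool goes at most 41.7 mm and 7.16 degrees, less where a joint would pass 70% of its speed; a pose out of reach is approached as far as the arm can. A call with a gripper value outside its range is refused whole. The fingers move at their own pace and stop on an object; FORCE is the grip in N (left out, the last holds). Time passes only in rows, so rows that repeat a pose let the fingers close. It gives the time, the measured TCP pose, the force and the opening at its end, in the units of the state.
- bot.get_obs(): the state, without advancing time (a new reading comes with each control period).
- bot.get_image(name): name is "scene" or "top" or "wrist"; returns (picture, depth): 384x512x3 uint8, red, green, blue; 384x512 float32, mm along the optical axis (not along the pixel's ray), 0 where there is no reading.
- bot.get_calibration(name): a dict with "fov_y" (degrees; the focal length in pixels is half the picture's height over the tangent of half this angle, whatever the lens; pixels are square), "cx", "cy" (the principal point, pixels), "R" (3x3) and "t" (3): a world point X has camera coordinates R X + t. Camera axes: x right, y down, z forward; pixel columns grow to the right and rows downward; lengths in mm; the calibration is good to about 2 mm. A picture is of the moment at which its call begins: read the wrist's pose just before it. get_calibration takes no time and is no camera call; for the wrist camera it gives the pose at the moment of the call.
- bot.job_done(): hands the job in, once; it reports no verdict.
The state is a dict: "clock": time; "joint_pos": joint angles; "joint_velocities": joint speeds; "joint_torque": joint torques, N m; "position": TCP position; "eef_rot": TCP orientation; "force": force on the tool from outside, world axes, zero at the start; "moment": the same for the moment, N m; "opening": finger opening in mm.
Only numpy, scipy, OpenCV 4.12 (cv2) and the standard library are available. Lean on these libraries where they do the work, as an engineer would, in place of code of your own. Each camera call takes 0.05 s, during which the arm holds its last target. There are 200 camera calls.

### The job

Slowly tip the clear sample tube by pressing its yellow thumb tab down, and let go as soon as the red end of the wood sample comes out of the mouth. The tube must swing back to rest with the red end standing a little way out of the rim, but none of the bare wood behind it. Leave everything else on the table where it is.

Things in the scene. Friction and masses are not known exactly. Their poses are not given: they have to be found in the camera images.
- tube (a joint): tilt of the clear tube about its level axle, rad: 0 at rest, mouth 8 degrees above level; grows as the mouth goes down, to a stop at 0.80 (38 degrees below level). A spring swings it back to 0 within about a second when let go. Pressing the tab takes 3 to 8 N, a little less once the sample has slid forward.
- tab_top (a point): centre of the top face of the yellow thumb tab, a 70 (along the tube) x 50 x 6 mm plate beside the tube on the robot's side. x axis: along the tube to the mouth; z: up from the plate. It lies 100 mm from the axle towards the mouth, 87 mm aside of the tube's axis, at rest 188 mm above the table, and sinks 80 mm over the full tilt. Press straight down: the fingertip slides along the plate.
- tube_mouth (a point): centre of the open mouth of the clear tube, in the plane of the rim; x axis out of the mouth along the tube. Tube 200 mm long, 56 mm across, 3 mm wall, with a 6 mm wide blue band round the rim, its other end closed by a dark steel weight. The axle crosses it halfway, 160 mm above the table, between two green posts (top 179 mm) of a fixed stand whose place and yaw vary.
- sample_front (a point): centre of the front face of the wooden cylinder in the tube, 90 mm long, 44 mm across, front 25 mm red, rest bare; x axis to the mouth. Starts 70 to 100 mm inside the rim. A snug fit on an air cushion: stays put until the mouth is 12 to 26 degrees below level (varies), then creeps out, faster when steeper (to 80 mm/s at full tilt), stops once the tube is raised, never slides back.
- plate: white china plate, 190 mm across, 20 mm high, on the table below the mouth; origin at the centre of its underside
- mug: yellow mug, 80 mm across, 95 mm high; origin at the centre of its underside
- shaker: grey bottle with blue cap, 72 mm across, 190 mm high; origin at the centre of its underside
- secateurs: secateurs with red handles, 200 mm long, lying flat; origin at their pivot, on the underside
- sieve: small steel sieve, 100 mm across, with a handle; origin under the centre of its bowl
- spare: dark wood block, 130 x 35 x 30 mm; origin at the centre of its underside

How it is judged (in metres and radians):
At the end, for the whole second after the job is handed in: The red end of the sample stands 2 to 26 mm out of the rim, and the tube has swung back to rest (tilt below 0.04 rad) (x of sample_front in the frame of tube_mouth between 0.002 and 0.026 m and value of joint tube below 0.04 rad); the robot touches nothing.
It fails at once if the sample comes more than 35 mm out of the tube (x of sample_front in the frame of tube_mouth above 0.035 m).
It fails at once if something else on the table is moved more than 30 mm (distance of any of plate, mug, shaker, secateurs, sieve, spare from where it was at the start of the episode above 0.03 m).
It fails at once if the tube is tipped fast instead of slowly (velocity of joint tube above 1.5 rad/s).
It also fails if it takes over 64 s, if anything falls off the work surface, if the arm or the gripper's body presses on something with over 40 N, if the wrist force passes 120 N, or if a joint passes its speed limit or range.

## Working session

There is one attempt and no reset: what is moved stays moved. The work goes in short steps, Python scripts to look and compute and a shell command to move; the robot and the scene stay as the last step left them, time stands still between calls to the robot, and variables do not carry over. Pictures are saved under pics/ and viewed, on a budget of 10 in all, crops included, one or two more only if the job needs it, and the job is handed in when it is done.

```bash
mkdir -p pics; ls; python3 - <<'E'
from bench import bot
import cv2,numpy as np
o=bot.get_obs();print(o['clock'],o['position'],o['eef_rot'],o['opening'],bot.tip_extent)
ims=[]
for n in("scene","top"):
    p,d=bot.get_image(n);np.savez(f'{n}.npz',p=p,d=d);c=bot.get_calibration(n);print(n,c)
    ims.append(p)
cv2.imwrite('pics/s.png',cv2.cvtColor(ims[0],4));cv2.imwrite('pics/t.png',cv2.cvtColor(ims[1],4))
E
```

```text
pics
0.0 [ 226.70787842 -635.30976816  242.63106875] [ 5.35561992e-01 -3.09520770e+00 -2.46333305e-03] 87.41917541785571 17.0
scene {'fov_y': 55.59540385088085, 'cx': 255.6088724045521, 'cy': 197.13193488243923, 'R': array([[-8.33385690e-01,  5.52691490e-01,  6.38134638e-04],
       [ 3.97161333e-01,  5.99668918e-01, -6.94737407e-01],
       [-3.84358123e-01, -5.78730771e-01, -7.19263184e-01]]), 't': array([ 449.08221851, -121.98431922, 1499.06968433])}
top {'fov_y': 45.72726849250227, 'cx': 251.01670279510864, 'cy': 192.92090551962343, 'R': array([[ 1.54443029e-02, -9.99879145e-01,  1.78011974e-03],
       [-9.96221679e-01, -1.55399301e-02, -8.54451648e-02],
       [ 8.54625013e-02, -4.53752869e-04, -9.96341284e-01]]), 't': array([ -34.54223851,  556.59438017, 1773.20342571])}
```

View pics/s.png

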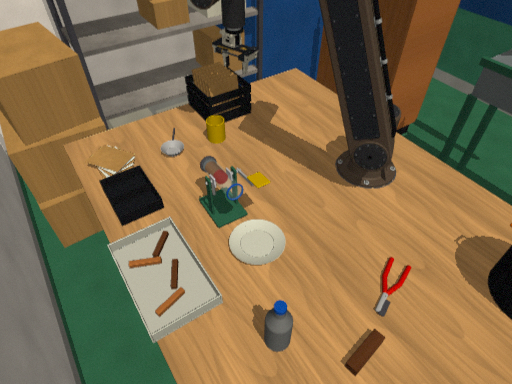

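View pics/t.png

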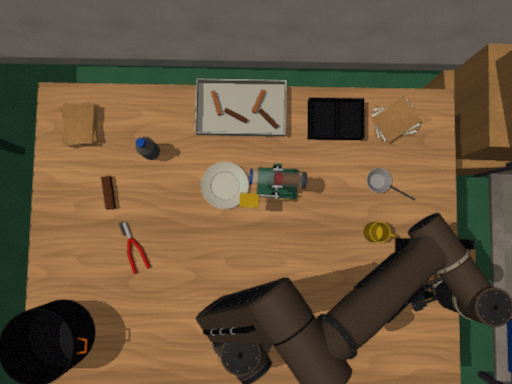

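The scene view shows the tube with its blue rim at about (234,192) and the tab at (259,179). In the top view the rim is at (251,177), the tab at (249,200) and the red end at (279,180). The mouth points left in the picture, towards world +y.

```bash
cat > h.py <<'E'
import cv2,numpy as np
from bench import bot
def ray(c,u,v,z,H=384):
    f=H/2/np.tan(np.radians(c['fov_y']/2));R=np.array(c['R']);t=np.array(c['t'])
    o=-R.T@t;d=R.T@np.array([(u-c['cx'])/f,(v-c['cy'])/f,1]);return o+d*(z-o[2])/d[2]
def mask(p,lo,hi,box):
    h=cv2.cvtColor(p,cv2.COLOR_RGB2HSV);m=cv2.inRange(h,lo,hi);k=np.zeros_like(m);x0,y0,x1,y1=box;k[y0:y1,x0:x1]=255;return m&k
E
python3 - <<'E'
from h import *
for n,box in(("top",(230,190,270,212)),("scene",(240,165,280,195))):
    p=np.load(n+'.npz')['p'];d=np.load(n+'.npz')['d'];c=bot.get_calibration(n)
    m=mask(p,(18,120,80),(35,255,255),box)
    v,u=np.nonzero(m);print(n,len(u),ray(c,u.mean(),v.mean(),188),np.median(d[m>0]))
    r=cv2.minAreaRect(np.c_[u,v].astype(np.float32));print([ray(c,*q,188)[:2].round() for q in cv2.boxPoints(r)])
c=bot.get_calibration("top");p=np.load('top.npz')['p']
for nm,lo,hi,box,z in(("blue",(105,120,60),(130,255,255),(243,160,262,195),175),("red",(0,120,60),(8,255,255),(265,165,295,192),165),("red2",(170,120,60),(180,255,255),(265,165,295,192),165),("green",(50,100,30),(85,255,255),(255,155,305,205),100)):
    m=mask(p,lo,hi,box);v,u=np.nonzero(m)
    if len(u):print(nm,len(u),u.min(),u.max(),v.min(),v.max(),ray(c,u.mean(),v.mean(),z).round())
x=cv2.resize(p[140:225,195:330],None,fx=5.9,fy=5.9,interpolation=2);cv2.imwrite('pics/tc.png',cv2.cvtColor(x,4))
E
```

```text
top 283 [517.78326037 -19.22076245 188.        ] 1629.5676
[array([542.,  17.]), array([543., -54.]), array([493., -55.]), array([492.,  16.])]
scene 247 [517.34497948 -17.26656272 188.        ] 1177.0422
[array([544., -48.]), array([490., -71.]), array([490.,  13.]), array([542.,  33.])]
blue 22 250 251 169 183 [603. -23. 175.]
red 86 274 282 173 183 [ 601. -125.  165.]
green 364 258 296 165 197 [ 570. -127.  100.]
```

View pics/tc.png

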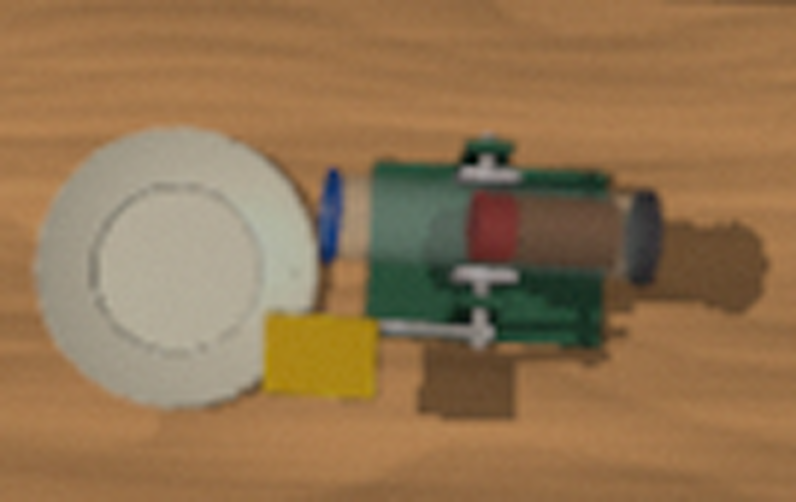

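```bash
python3 -m pendant '[{"offset":[-0.027,0.0283,-0.02],"twist":0,"grip":255},{"offset":[-0.054,0.0566,-0.03],"twist":0,"grip":255},{"offset":[-0.081,0.085,-0.03],"twist":0,"grip":255},{"offset":[-0.108,0.113,-0.03],"twist":0,"grip":255},{"offset":[-0.135,0.1415,-0.03],"twist":0,"grip":255}]' 20
python3 -m pendant '[{"offset":[-0.027,0.0283,0],"twist":0,"grip":255},{"offset":[-0.054,0.0566,0],"twist":0,"grip":255},{"offset":[-0.081,0.085,0],"twist":0,"grip":255},{"offset":[-0.108,0.113,0],"twist":0,"grip":255},{"offset":[-0.135,0.1415,0],"twist":0,"grip":255}]'
python3 -m pendant '[{"offset":[-0.027,0.0283,0],"twist":0,"grip":255},{"offset":[-0.054,0.0566,0],"twist":0,"grip":255},{"offset":[-0.081,0.085,0],"twist":0,"grip":255},{"offset":[-0.108,0.113,0],"twist":0,"grip":255},{"offset":[-0.135,0.1415,0],"twist":0,"grip":255}]'
python3 -m pendant '[{"offset":[-0.03,0.03,0],"twist":0.11,"grip":255},{"offset":[-0.05,0.05,0],"twist":0.22,"grip":255},{"offset":[-0.067,0.0705,0],"twist":0.342,"grip":255},{"offset":[-0.067,0.0705,0],"twist":0.342,"grip":255},{"offset":[-0.067,0.0705,0],"twist":0.342,"grip":255}]'
python3 - <<'E'
from h import *
o=bot.get_obs();print(o)
ims=[]
p,d=bot.get_image("scene");a=cv2.resize(p[130:230,180:290],None,fx=5,fy=5,interpolation=2)
q,d=bot.get_image("wrist");cv2.imwrite('pics/b1.png',cv2.cvtColor(np.hstack([a[:384],q])[:, -800:] if 0 else np.hstack([cv2.resize(a,(390,355)),cv2.resize(q,(400,355))]),4))
E
```

```text
clock: 0.52
position: [306.7, -455.4, 273.3]
eef_rot: [0.535, -3.096, -0.001]
force: [1.0, 1.2, -0.2]
opening: 59.7
clock: 0.93
position: [386.2, -276.6, 273.5]
eef_rot: [-0.536, 3.096, 0.0]
force: [1.0, -0.6, 0.4]
opening: 26.3
clock: 1.35
position: [465.7, -97.8, 273.7]
eef_rot: [-0.536, 3.095, 0.0]
force: [1.2, -1.1, 0.3]
opening: 0.3
clock: 1.77
position: [505.1, -9.6, 272.9]
eef_rot: [0.005, -3.14, 0.0]
force: [-0.0, -0.7, 0.4]
opening: 0.5
{'clock': 1.7667, 'joint_pos': array([ 3.70298354e-01,  5.78029439e-02, -3.06963640e-01, -2.32656445e-04,
       -1.20730375e+00, -1.93755598e+00]), 'joint_velocities': array([-0.0324626 , -0.01772213, -0.01369972,  0.00141186, -0.00418391,
        0.05586047]), 'joint_torque': array([ 1.00234453e+00, -3.31657755e+01,  2.95404017e+01,  6.89766034e+00,
        1.93270727e-02, -9.20546651e-01]), 'position': array([505.08105517,  -9.58561211, 272.93226152]), 'eef_rot': array([ 5.42623085e-03, -3.14032115e+00,  4.02195902e-04]), 'force': array([-0.00825267, -0.72104677,  0.37261669]), 'moment': array([-0.11076256,  0.05674523, -0.01005593]), 'opening': 0.527781741664725}
```

View pics/b1.png

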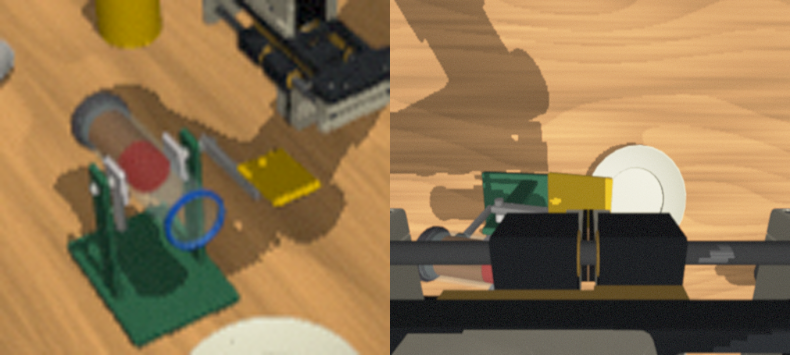

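The scene crop shows the gripper above and beside the tab, and the red end is still deep in the tube. Nothing blocks the view of the mouth. Next I'll write a tracker that measures how far the red front is from the rim, then descend to just above the tab.

```bash
cat > tr.py <<'E'
from h import *
import sys
# tube tilt from fingertip height (or given), red extent along tube axis measured from rim (+ = outside)
o=bot.get_obs();tz=o['position'][2]-17;lev=103+(o['position'][1]+10.0)  # tip lever from axle, mm
P=np.array([603,-117,160.])
if len(sys.argv)>1: a=float(sys.argv[1])-0.14
else:
    from scipy.optimize import brentq
    L=o['position'][1]-P[1]   # horizontal; plate plane 14.5mm above axis: z=160-L tan a+14.5/cos a
    g=lambda a:160-L*np.tan(a)+14.5/np.cos(a)-tz
    a=-0.14 if g(-0.14)<0 else brentq(g,-0.14,0.67)
D=np.array([0,np.cos(a),-np.sin(a)])
def s_of(c,u,v):
    f=192/np.tan(np.radians(c['fov_y']/2));R=np.array(c['R']);cam=-R.T@np.array(c['t'])
    d=np.c_[(u-c['cx'])/f,(v-c['cy'])/f,np.ones(len(u))]@R;d/=np.linalg.norm(d,axis=1)[:,None]
    w=cam-P;b=d@D;return (w@D-b*(d@w))/(1-b*b)-100
print('t %.2f tip z %.1f tilt %.3f Fz %.1f'%(o['clock'],tz,a+.14,o['force'][2]))
for n,box in(("scene",(190,140,270,225)),("top",(235,160,300,196))):
    p,_=bot.get_image(n);c=bot.get_calibration(n)
    m=mask(p,(0,110,50),(9,255,255),box)|mask(p,(172,110,50),(180,255,255),box)
    nc,lab,st,_=cv2.connectedComponentsWithStats(m)
    if nc<2: print(n,'no red');continue
    k=1+st[1:,4].argmax();v,u=np.nonzero(lab==k);s=s_of(c,u.astype(float),v.astype(float))
    print(n,len(u),'s p3 %.1f mean %.1f p97 %.1f'%(*np.percentile(s,[3]),s.mean(),np.percentile(s,97)))
    np.save(f'last_{n}.npy',p)
E
python3 tr.py 0
python3 -m pendant '[{"offset":[0,0,0.02],"twist":0,"grip":255},{"offset":[0,0,0.04],"twist":0,"grip":255},{"offset":[0,0,0.055],"twist":0,"grip":255},{"offset":[0,0,0.06],"twist":0,"grip":255},{"offset":[0,0,0.062],"twist":0,"grip":255}]'
python3 tr.py
```

```text
t 1.87 tip z 256.2 tilt 0.000 Fz 0.1
scene 152 s p3 -138.0 mean -106.4 p97 -76.5
top 89 s p3 -122.1 mean -108.5 p97 -95.2
clock: 2.38
position: [504.4, -11.8, 210.9]
eef_rot: [0.0, -3.14, 0.001]
force: [-0.8, -0.0, 0.6]
opening: 0.3
t 2.38 tip z 193.9 tilt 0.000 Fz 0.6
scene 154 s p3 -141.2 mean -106.9 p97 -76.5
top 89 s p3 -122.1 mean -108.6 p97 -95.2
```

```bash
python3 -m pendant '[{"offset":[0,0,0.003],"twist":0,"grip":255},{"offset":[0,0,0.006],"twist":0,"grip":255},{"offset":[0,0,0.009],"twist":0,"grip":255},{"offset":[0,0,0.012],"twist":0,"grip":255},{"offset":[0,0,0.015],"twist":0,"grip":255}]'
python3 tr.py
python3 -m pendant '[{"offset":[0,0,0.003],"twist":0,"grip":255},{"offset":[0,0,0.006],"twist":0,"grip":255},{"offset":[0,0,0.009],"twist":0,"grip":255},{"offset":[0,0,0.012],"twist":0,"grip":255},{"offset":[0,0,0.015],"twist":0,"grip":255}]'
python3 tr.py
```

```text
clock: 2.9
position: [505.8, -10.4, 197.1]
eef_rot: [-0.002, 3.139, 0.001]
force: [0.9, 3.2, 4.8]
opening: 0.5
t 2.90 tip z 180.1 tilt 0.088 Fz 4.8
scene 152 s p3 -136.5 mean -107.2 p97 -79.0
top 86 s p3 -121.5 mean -108.2 p97 -95.5
clock: 3.42
position: [505.6, -10.3, 181.8]
eef_rot: [-0.002, 3.14, 0.001]
force: [1.0, 5.1, 5.8]
opening: 0.7
t 3.42 tip z 164.8 tilt 0.231 Fz 5.8
scene 148 s p3 -133.1 mean -108.0 p97 -84.2
top 76 s p3 -117.7 mean -106.8 p97 -95.6
```

```bash
python3 -m pendant '[{"offset":[0,0,0.003],"twist":0,"grip":255},{"offset":[0,0,0.006],"twist":0,"grip":255},{"offset":[0,0,0.008],"twist":0,"grip":255},{"offset":[0,0,0.010],"twist":0,"grip":255},{"offset":[0,0,0.012],"twist":0,"grip":255}]'
python3 tr.py
python3 -m pendant '[{"offset":[0,0,0.002],"twist":0,"grip":255},{"offset":[0,0,0.004],"twist":0,"grip":255},{"offset":[0,0,0.006],"twist":0,"grip":255},{"offset":[0,0,0.006],"twist":0,"grip":255},{"offset":[0,0,0.006],"twist":0,"grip":255}]'
python3 tr.py
```

```text
clock: 3.93
position: [505.5, -10.6, 169.9]
eef_rot: [-0.002, 3.141, 0.0]
force: [1.3, 4.0, 5.6]
opening: 0.3
t 3.93 tip z 152.9 tilt 0.343 Fz 5.6
scene 141 s p3 -130.2 mean -108.3 p97 -86.4
top 72 s p3 -117.2 mean -104.9 p97 -92.4
clock: 4.45
position: [505.5, -11.1, 164.0]
eef_rot: [-0.002, 3.141, -0.001]
force: [1.7, 1.4, 5.8]
opening: 0.7
t 4.45 tip z 147.0 tilt 0.398 Fz 5.8
scene 139 s p3 -129.3 mean -108.2 p97 -87.5
top 75 s p3 -114.3 mean -103.5 p97 -91.8
```

```bash
python3 -m pendant '[{"offset":[0,0,0.002],"twist":0,"grip":255},{"offset":[0,0,0.004],"twist":0,"grip":255},{"offset":[0,0,0.005],"twist":0,"grip":255},{"offset":[0,0,0.005],"twist":0,"grip":255},{"offset":[0,0,0.005],"twist":0,"grip":255}]'
python3 tr.py
python3 -m pendant '[{"offset":[0,0,0.002],"twist":0,"grip":255},{"offset":[0,0,0.004],"twist":0,"grip":255},{"offset":[0,0,0.005],"twist":0,"grip":255},{"offset":[0,0,0.005],"twist":0,"grip":255},{"offset":[0,0,0.005],"twist":0,"grip":255}]'
python3 tr.py
```

```text
clock: 4.97
position: [505.4, -11.6, 159.1]
eef_rot: [-0.002, 3.141, -0.002]
force: [1.3, -0.5, 6.7]
opening: 0.5
t 4.97 tip z 142.1 tilt 0.444 Fz 6.7
scene 133 s p3 -128.0 mean -108.3 p97 -88.8
top 76 s p3 -114.5 mean -103.5 p97 -91.6
clock: 5.48
position: [505.1, -11.7, 154.1]
eef_rot: [-0.002, 3.142, -0.002]
force: [1.2, -1.8, 6.1]
opening: 0.3
t 5.48 tip z 137.1 tilt 0.489 Fz 6.1
scene 124 s p3 -126.1 mean -108.0 p97 -89.7
top 70 s p3 -114.2 mean -102.4 p97 -91.5
```

```bash
python3 -m pendant '[{"offset":[0,0,0.002],"twist":0,"grip":255},{"offset":[0,0,0.004],"twist":0,"grip":255},{"offset":[0,0,0.004],"twist":0,"grip":255},{"offset":[0,0,0.004],"twist":0,"grip":255},{"offset":[0,0,0.004],"twist":0,"grip":255}]'
python3 tr.py
python3 -m pendant '[{"offset":[0,0,0.002],"twist":0,"grip":255},{"offset":[0,0,0.003],"twist":0,"grip":255},{"offset":[0,0,0.003],"twist":0,"grip":255},{"offset":[0,0,0.003],"twist":0,"grip":255},{"offset":[0,0,0.003],"twist":0,"grip":255}]'
python3 tr.py
```

```text
clock: 6.0
position: [505.0, -11.7, 150.0]
eef_rot: [0.002, -3.141, 0.002]
force: [1.1, -1.1, 6.1]
opening: 0.3
t 6.00 tip z 133.0 tilt 0.525 Fz 6.1
scene 121 s p3 -124.3 mean -107.0 p97 -89.9
top 75 s p3 -111.1 mean -99.5 p97 -87.5
clock: 6.52
position: [505.0, -11.7, 147.0]
eef_rot: [0.002, -3.141, 0.002]
force: [1.1, -0.8, 6.8]
opening: 0.8
t 6.52 tip z 130.0 tilt 0.550 Fz 6.8
scene 118 s p3 -119.6 mean -103.1 p97 -86.7
top 68 s p3 -106.8 mean -94.8 p97 -83.4
```

```bash
for i in 1 2 3 4 5 6; do python3 -m pendant '[{"offset":[0,0,0],"twist":0,"grip":255},{"offset":[0,0,0],"twist":0,"grip":255},{"offset":[0,0,0],"twist":0,"grip":255},{"offset":[0,0,0],"twist":0,"grip":255},{"offset":[0,0,0],"twist":0,"grip":255}]' >/dev/null; python3 tr.py; done; python3 -c "
import numpy as np,cv2
a=np.load('last_scene.npy')[130:230,180:290];b=np.load('last_top.npy')[140:225,225:310]
cv2.imwrite('pics/c.png',cv2.cvtColor(np.hstack([cv2.resize(a,(440,400),interpolation=2),cv2.resize(b,(360,400),interpolation=2)]),4))"
```

```text
t 7.03 tip z 130.0 tilt 0.550 Fz 6.6
scene 118 s p3 -116.1 mean -99.3 p97 -83.1
top 69 s p3 -103.5 mean -91.1 p97 -79.5
t 7.55 tip z 130.0 tilt 0.550 Fz 7.2
scene 120 s p3 -112.1 mean -95.1 p97 -78.9
top 70 s p3 -99.0 mean -87.0 p97 -75.5
t 8.07 tip z 130.1 tilt 0.550 Fz 6.9
scene 121 s p3 -107.6 mean -90.6 p97 -74.4
top 68 s p3 -95.0 mean -83.1 p97 -71.7
t 8.58 tip z 130.0 tilt 0.550 Fz 6.0
scene 121 s p3 -103.7 mean -87.1 p97 -71.1
top 69 s p3 -92.0 mean -79.1 p97 -67.6
t 9.10 tip z 130.0 tilt 0.550 Fz 6.1
scene 119 s p3 -99.4 mean -83.1 p97 -67.5
top 68 s p3 -87.1 mean -74.9 p97 -63.7
t 9.62 tip z 130.0 tilt 0.550 Fz 7.3
scene 123 s p3 -95.4 mean -79.3 p97 -63.3
top 67 s p3 -83.1 mean -70.8 p97 -59.7
```

View pics/c.png

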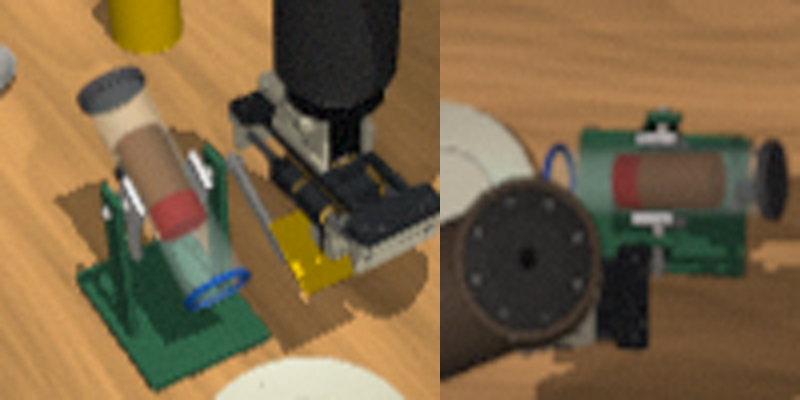

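The scene view shows the wood creeping forward, with its red end at (180,213) and the rim at (217,288). It moves steadily at about 8 mm/s, so I keep holding.

```bash
for i in 1 2 3 4 5 6 7 8 9 10; do python3 -m pendant '[{"offset":[0,0,0],"twist":0,"grip":255},{"offset":[0,0,0],"twist":0,"grip":255},{"offset":[0,0,0],"twist":0,"grip":255},{"offset":[0,0,0],"twist":0,"grip":255},{"offset":[0,0,0],"twist":0,"grip":255}]' >/dev/null; python3 tr.py >l.txt; done; cat l.txt; python3 -c "
import numpy as np,cv2
a=np.load('last_scene.npy')[160:220,200:266];b=np.load('last_top.npy')[160:205,235:285]
cv2.imwrite('pics/d.png',cv2.cvtColor(np.hstack([cv2.resize(a,(440,400),interpolation=2),cv2.resize(b,(360,324),interpolation=2)[:400] if 0 else cv2.resize(b,(360,400),interpolation=2)]),4))"
```

```text
t 14.78 tip z 130.0 tilt 0.550 Fz 5.9
scene 120 s p3 -53.7 mean -38.3 p97 -23.3
top 65 s p3 -41.1 mean -30.8 p97 -19.3
```

View pics/d.png

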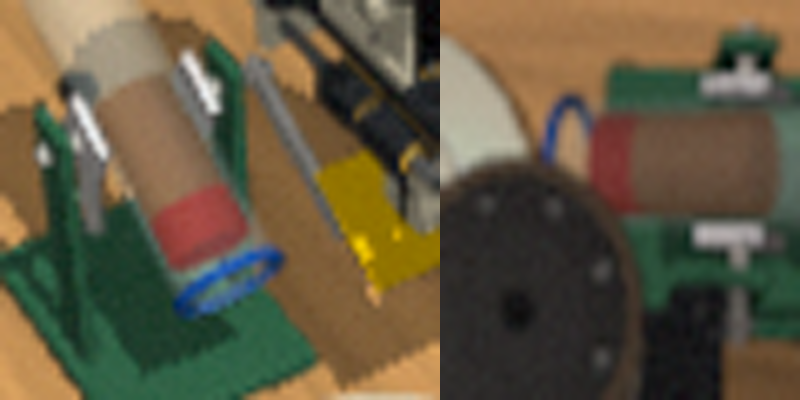

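```bash
cat >> tr.py <<'E'
    m=mask(p,(105,110,50),(130,255,255),(205,175,260,225) if n=='scene' else (242,160,262,196));v,u=np.nonzero(m)
    if len(u): s=s_of(c,u.astype(float),v.astype(float));r=cv2.minAreaRect(np.c_[u,v].astype(np.float32));print('  blue mean %.1f'%s_of(c,np.array([r[0][0]]),np.array([r[0][1]]))[0],len(u))
E
for i in 1 2 3 4; do python3 -m pendant '[{"offset":[0,0,0],"twist":0,"grip":255},{"offset":[0,0,0],"twist":0,"grip":255},{"offset":[0,0,0],"twist":0,"grip":255},{"offset":[0,0,0],"twist":0,"grip":255},{"offset":[0,0,0],"twist":0,"grip":255}]' >/dev/null; python3 tr.py; done; python3 -c "
import numpy as np,cv2
a=np.load('last_scene.npy')[160:220,200:266];b=np.load('last_top.npy')[160:205,235:285]
cv2.imwrite('pics/e.png',cv2.cvtColor(np.hstack([cv2.resize(a,(440,400),interpolation=2),cv2.resize(b,(360,400),interpolation=2)]),4))"
```

```text
t 15.30 tip z 130.0 tilt 0.551 Fz 6.3
scene 118 s p3 -49.5 mean -34.4 p97 -19.7
  blue mean -6.1 56
top 64 s p3 -39.7 mean -27.5 p97 -15.2
  blue mean -0.4 5
t 15.82 tip z 130.0 tilt 0.551 Fz 6.2
scene 109 s p3 -46.1 mean -31.7 p97 -18.1
  blue mean -6.1 53
top 60 s p3 -35.5 mean -23.5 p97 -10.8
  blue mean 2.7 4
t 16.33 tip z 130.0 tilt 0.551 Fz 6.0
scene 95 s p3 -41.6 mean -29.5 p97 -17.7
  blue mean -6.1 54
top 55 s p3 -31.9 mean -19.7 p97 -6.2
  blue mean -0.4 5
t 16.85 tip z 129.9 tilt 0.551 Fz 6.9
scene 82 s p3 -37.4 mean -27.0 p97 -16.8
  blue mean -6.1 52
top 48 s p3 -24.7 mean -15.7 p97 -4.0
  blue mean -0.4 5
```

View pics/e.png

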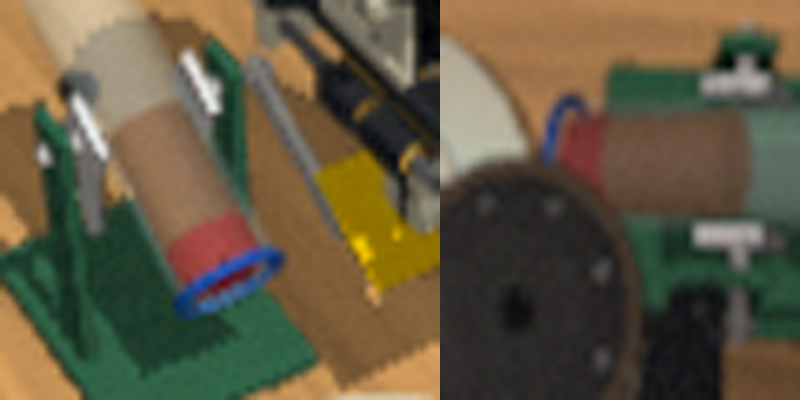

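The red front is about 5 mm short of the rim, showing through the blue band at (229,283). Three more holds at about 4.1 mm each, then I check.

```bash

for i in 1 2 3; do python3 -m pendant '[{"offset":[0,0,0],"twist":0,"grip":255},{"offset":[0,0,0],"twist":0,"grip":255},{"offset":[0,0,0],"twist":0,"grip":255},{"offset":[0,0,0],"twist":0,"grip":255},{"offset":[0,0,0],"twist":0,"grip":255}]' >/dev/null; python3 tr.py; done; python3 -c "
import numpy as np,cv2
a=np.load('last_scene.npy')[160:220,200:266];b=np.load('last_top.npy')[160:205,235:285]
cv2.imwrite('pics/f.png',cv2.cvtColor(np.hstack([cv2.resize(a,(440,400),interpolation=2),cv2.resize(b,(360,400),interpolation=2)]),4))"
```

```text
t 17.37 tip z 129.9 tilt 0.551 Fz 6.4
scene 66 s p3 -34.3 mean -25.2 p97 -16.8
  blue mean -6.1 42
top 40 s p3 -24.0 mean -12.4 p97 0.1
  blue mean 2.7 6
t 17.88 tip z 129.9 tilt 0.551 Fz 6.2
scene 52 s p3 -30.0 mean -23.1 p97 -16.5
  blue mean -7.8 34
top 30 s p3 -16.6 mean -9.7 p97 0.0
  blue mean 2.8 6
t 18.40 tip z 129.9 tilt 0.551 Fz 7.0
scene 57 s p3 -6.8 mean 0.5 p97 7.4
  blue mean -8.7 31
top 22 s p3 -14.0 mean -7.7 p97 0.1
  blue mean 2.7 6
```

View pics/f.png

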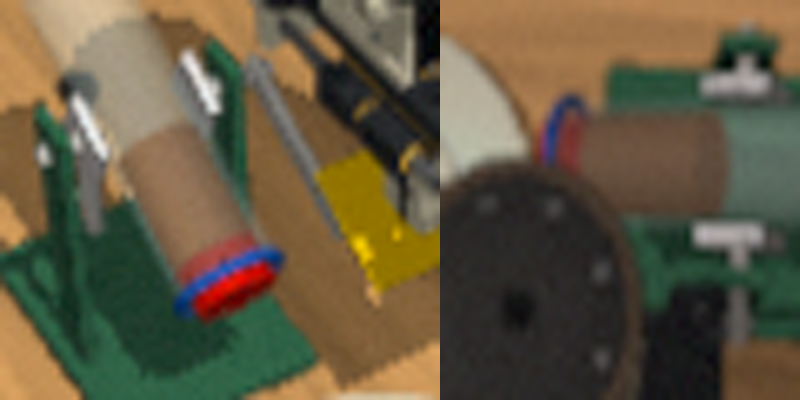

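The red is clearly out now, at about (235,290). I hold two more rows, then raise at a limited speed.

```bash

python3 -m pendant '[{"offset":[0,0,0],"twist":0,"grip":255},{"offset":[0,0,0],"twist":0,"grip":255},{"offset":[0,0,-0.006],"twist":0,"grip":255},{"offset":[0,0,-0.014],"twist":0,"grip":255},{"offset":[0,0,-0.022],"twist":0,"grip":255}]'
python3 -m pendant '[{"offset":[0,0,-0.008],"twist":0,"grip":255},{"offset":[0,0,-0.016],"twist":0,"grip":255},{"offset":[0,0,-0.024],"twist":0,"grip":255},{"offset":[0,0,-0.032],"twist":0,"grip":255},{"offset":[0,0,-0.04],"twist":0,"grip":255}]'
python3 -m pendant '[{"offset":[0,0,-0.01],"twist":0,"grip":255},{"offset":[0,0,-0.03],"twist":0,"grip":255},{"offset":[0,0,-0.05],"twist":0,"grip":255},{"offset":[0,0,-0.07],"twist":0,"grip":255},{"offset":[0,0,-0.08],"twist":0,"grip":255}]'
python3 -m pendant '[{"offset":[0.02,0,0],"twist":0,"grip":255},{"offset":[0.05,0,0],"twist":0,"grip":255},{"offset":[0.07,0,0],"twist":0,"grip":255},{"offset":[0.07,0,0],"twist":0,"grip":255},{"offset":[0.07,0,0],"twist":0,"grip":255}]'
python3 tr.py 0; python3 -c "
import numpy as np,cv2
a=np.load('last_scene.npy')[150:210,200:266];b=np.load('last_top.npy')[160:205,235:285]
cv2.imwrite('pics/g.png',cv2.cvtColor(np.hstack([cv2.resize(a,(440,400),interpolation=2),cv2.resize(b,(360,324),interpolation=2) if 0 else cv2.resize(b,(360,400),interpolation=2)]),4))"
```

```text
clock: 18.92
position: [504.5, -10.9, 169.1]
eef_rot: [0.001, -3.14, 0.0]
force: [0.3, 3.5, 3.0]
opening: 0.4
clock: 19.33
position: [504.7, -11.3, 209.3]
eef_rot: [0.001, -3.141, 0.001]
force: [0.4, -0.1, -0.4]
opening: 0.3
clock: 19.75
position: [505.7, -10.8, 291.3]
eef_rot: [-0.001, 3.139, 0.001]
force: [-0.2, 0.1, 1.4]
opening: 0.3
clock: 20.17
position: [434.3, -10.9, 289.0]
eef_rot: [-0.002, 3.141, 0.001]
force: [-0.5, -0.7, 0.4]
opening: 0.2
t 20.17 tip z 272.0 tilt 0.000 Fz 0.4
scene 146 s p3 -26.3 mean -0.7 p97 24.1
  blue mean -16.9 42
top 40 s p3 -3.3 mean 2.4 p97 8.0
  blue mean -8.0 17
```

View pics/g.png

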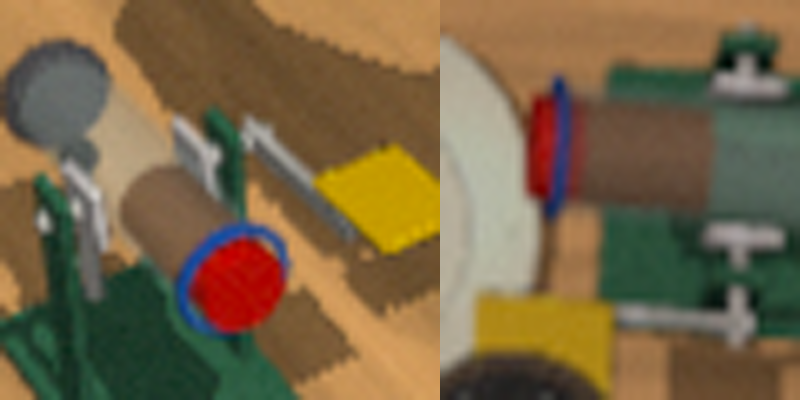

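```bash
python3 -m pendant '[{"offset":[0,0,0],"twist":0,"grip":255},{"offset":[0,0,0],"twist":0,"grip":255},{"offset":[0,0,0],"twist":0,"grip":255},{"offset":[0,0,0],"twist":0,"grip":255},{"offset":[0,0,0],"twist":0,"grip":255}]' >/dev/null; python3 tr.py 0; python3 - <<'E'
from h import *
p=np.load('last_scene.npy');q=np.load('scene.npz')['p']
for x in(q,p):
    v,u=np.nonzero(mask(x,(18,120,80),(35,255,255),(240,165,280,195)));print('tab',len(u),u.mean(),v.mean())
bot.job_done()
E
```

```text
t 20.68 tip z 271.3 tilt 0.000 Fz -0.9
scene 147 s p3 -26.5 mean -1.1 p97 24.0
  blue mean -16.9 44
top 40 s p3 -3.3 mean 2.4 p97 8.0
  blue mean -8.0 17
tab 247 258.246963562753 179.31578947368422
tab 258 258.47286821705427 179.2829457364341
the job is handed in; nothing more can be done
```

I pressed the tab down slowly with the closed fingertips to a tilt of about 0.55 rad and held it there while the sample crept out at about 8 mm/s. When the red end was about 7 mm out, I raised the arm at a limited speed, backed it clear of the tube, and handed the job in at about 20.7 s.

**Sample:** in the last top view the red front stands about 8–9 mm out of the rim, uncertain by about 3 mm. No bare wood shows beyond the rim.

**Tube:** the tab is back within 0.3 px of its starting place in the scene view, so the tube is at rest.

**Contact:** the wrist force reads about zero and the arm is clear of everything.

**Checks that disagreed:** the scene camera's red-extent figure (24 mm) does not match the top view. Seen from the mouth it is inflated by the front face of the sample, so I relied on the top view and the pictures.

**Not checked:** I did not measure the other objects again at the end. The arm's path stayed above them, and the force readings showed contact only while pressing the tab.

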